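# Close the tilted pickle canister and lock its lid

## Task

The steel canister that leans in the wooden stand is to be closed. Swing its catch well clear of the mouth, push the brass-coloured lid fully home so that its rim sits flush on the canister, then turn the catch all the way back over the lid to lock it and let go; leave the pickle jar, the katoris and the rolling pin undisturbed.

Things in the scene. Friction and masses are not known exactly. Their poses are not given: they have to be found in the camera images.
- stand: Fixed wooden stand, base board 210 x 130 x 15 mm, holding the canister; origin on the shelf straight below the centre of the canister's mouth. At yaw 0 the open side and the catch face the robot (-x); the base board runs from 90 mm before the origin to 120 mm behind it.
- canister: Steel canister fixed in the stand, outer diameter 83 mm, bore 76 mm, 100 mm deep. Origin: centre of its mouth (rim plane), 128 mm above the shelf. Its z runs out of the mouth and leans 25 degrees from vertical towards the stand's -x side (the robot); x points up the slope, y is level. The lid goes in along -z.
- plate (a joint): White press plate (71 mm disc) inside the mouth; slide value 0 = its top 4 mm below the rim, 0.0125 m = stop. The lid's spigot pushes it down; it resists with about 8 N of friction and stays where it is left. With the lid fully home it reads about 0.012.
- catch (a joint): Steel swivel catch, axis parallel to the canister's z: 0 = locked (nose over the lid's edge, at a stop), grows anticlockwise seen from outside the mouth, 1.75 rad = open stop; clear of the lid from about 1.1. Friction 0.12 N m: stays where left. Nose 46 mm from the pivot, 14 mm wide, underside 7 mm above the rim plane, so it passes only over a lid that is home.
- catch_pivot (a point): Point on the catch's axis, 66 mm from the canister's axis on its -x (lower) side, 36 mm out from the rim plane.
- catch_pin (a point): Grip point of the catch's upright wooden handle pin: 14 mm diameter, parallel to the canister's z, 13 to 55 mm out from the rim plane; the point is 36 mm out. It stands on the catch's tail, opposite the nose: in the canister's frame at pivot + 50 mm * (-cos a, -sin a, 0), a = catch value.
- lid_knob (a point): Grip point of the loose brass-coloured lid (about 0.12 kg): middle height of the lid's knob head, a cylinder 24 mm in diameter, 28 to 54 mm above the lid's underside; the point is 43 mm above it. The lid is round, 92 mm in diameter, and stands on its spigot (72 mm diameter, 16 mm deep, 3 mm chamfer); z points up through the knob.
- lid_seat (a point): Centre of the lid's flange underside (16 mm above the lid's underside, 27 mm below lid_knob); it coincides with the canister's origin when the lid is home. Flange 4 mm thick.
- jar_mid (a point): Bystander: closed plastic pickle jar, loose, upright, 66 mm diameter, 130 mm tall, close beside the lid; point at mid-height.
- katoris_mid (a point): Bystander: loose stack of five nested steel katoris, 77 mm diameter, 73 mm tall; point at mid-height.
- pin_mid (a point): Bystander: wooden rolling pin lying on its side, 310 mm long, 42 mm diameter; its centre; x along its length.
Mind the look-alikes: they are no part of the job. Of the things shaped like the part that bears lid_knob, the brass one is meant.

How it is judged:
On the way, in this order (a step that is already met when the one before it is completed fails the run):
1. the catch is swung clear of the mouth (past 1.05 rad) (value of joint catch above 1.05 rad), for 0.2 s.
2. with the catch clear, the lid is pushed fully home: seated within 2.5 mm, square, the press plate driven down (value of joint catch above 1 rad and value of joint plate above 0.0095 m and z of lid_seat in the frame of canister below 0.0025 m and distance between lid_seat and canister below 0.005 m and angle between the z axis of lid_seat and the z axis of canister, either way round below 0.07 rad), for 0.2 s.
At the end, for the whole second after the job is handed in: Lid home on the canister: flange within 2.5 mm of the rim, within 5 mm of centre, square within 4 degrees; press plate at least 9.5 mm down; catch at rest within 0.15 rad of its locked stop; jar and katoris within 20 mm, rolling pin within 30 mm of their starts (value of joint catch below 0.15 rad and value of joint plate above 0.0095 m and z of lid_seat in the frame of canister below 0.0025 m and distance between lid_seat and canister below 0.005 m and angle between the z axis of lid_seat and the z axis of canister, either way round below 0.07 rad and velocity of joint catch between -0.02 and 0.02 rad/s and distance of each of jar_mid, katoris_mid from where it was at the start of the episode below 0.02 m and distance of pin_mid from where it was at the start of the episode below 0.03 m); the robot touches nothing.
It fails at once if the pickle jar or the katoris are shoved more than 20 mm or tipped, or the rolling pin is shoved more than 30 mm (distance of any of jar_mid, katoris_mid from where it was at the start of the episode above 0.02 m or angle between any of jar_mid, katoris_mid's own z axis and vertical above 0.35 rad or distance of pin_mid from where it was at the start of the episode above 0.03 m).
It also fails if it takes over 64 s, if anything falls off the work surface, if the arm or the gripper's body presses on something with over 40 N, if the wrist force passes 120 N, or if a joint passes its speed limit or range.

## Robot

A 6-joint arm with a two-finger parallel gripper is mounted at the origin on the work surface. World frame = base frame: x ahead of the robot, y to its left, z up, the work surface at z = 0. Lengths are in m, angles in rad, forces in N, time in s.
With the tool pointing down it reaches from about 0.275 to 1 m from the base axis. Payload 8.4 kg.
Tool frame: the origin (TCP) lies on the centre line of the jaws, within the pads' length; the fingertips stand 17 mm ahead of it and the grasp point (between the pads) lies 2 mm behind it (bot.tcp_to_tips is the z of the fingertips in the tool frame, in m); z points along the fingers, y is the line along which they close (so a half turn about z gives the same grasp; the last joint's range is limited). The gripper opens to 85 mm and grips with 20 to 120 N. Pads are 22 mm wide; open, the fingers measure 114 mm over their backs; the gripper's body (76 mm by 85 mm) begins 54 mm behind the grasp point. The pads swing forward as they close: fully open they stand 13 mm farther back than shut.
Start: joints at [-0.002, 0.353, 1.633, -0, 1.155, -0.002], TCP at [0.625, -0, 0.248] pointing down, gripper open.
Joint ranges: [-2.63, 2.63], [-0.92, 2.1], [0.06, 2.66], [-1.3, 4.44], [0, 2.69], [-3.02, 3.02]. Speed limits (rad/s): [2.22, 2.22, 2.79, 3.14, 3.14, 3.14].

## Interface

Orientations are given as a unit quaternion [x, y, z, w].
In Python, from workcell import bot, hand, kinematics, get_obs, vision, hand_in gives the robot as it stands. The module is installed in compiled form; this text tells all that it offers. Calls block until the motion is done:
- bot.reach(position, orientation): joint-space move of the TCP to a pose.
- bot.servo_line(position, ori=None, velocity=0.15): straight line of the TCP; ori=None keeps the orientation; velocity is the mean speed in m/s.
- bot.goto_joints(angles): joint-space move.
- hand.move_gripper(opening, strength=None): finger opening in m; strength is the grip in N (None keeps the last); returns when the fingers have stopped.
- bot.dwell(seconds).
- kinematics.solve_ik(position, orientation): joint angles nearest the present ones, or None.
- get_obs(): the state.
- vision.read_camera(name): name is "scene" or "side" or "wrist"; returns a dict with "frame" (400x640x3 uint8, red, green, blue), "intrinsics" (3x3 intrinsics, pixels), "view" (4x4, takes a point from world to camera coordinates). Camera axes: x right, y down, z forward; pixel columns grow to the right and rows downward; lengths in m; the calibration is good to about 2 mm. The wrist camera is an equidistant fisheye: a pixel r from the principal point sees the ray r / f radians off the axis. A picture is of the moment at which its call begins. There is no depth.
A pose or a line that the arm cannot do raises bot.IKError and nothing moves.
- hand_in(): hands the job in; it is judged then, once.
The state is a dict: "time_s": time; "joint_pos": joint angles; "joint_vel": joint speeds; "joint_efforts": joint torques, N m; "position": TCP position; "orientation": TCP orientation; "wrist_force": force on the tool from outside, world axes, zero at the start; "ft_torque": the same for the moment, N m; "gripper_width": finger opening in m; "grip_force": force on a finger pad.
Only numpy, scipy, OpenCV 4.12 (cv2) and the standard library are available. Lean on these libraries where they do the work, as an engineer would, in place of code of your own. Each camera call takes 0.05 s, during which the arm holds its last target. There are 200 camera calls.

## Working session

There is one attempt and no reset: what is moved stays moved. The work goes in short steps, each a Python script; the robot and the scene stay as the last script left them, time stands still between calls to the robot, and variables do not carry over. Pictures are saved under pics/ and viewed, at most 10 in all, crops included, and the job is handed in when it is done.

```bash
mkdir -p pics; ls; python3 - <<'E'
from workcell import bot, hand, kinematics, get_obs, vision
import cv2, numpy as np
for n in ["scene","side","wrist"]:
    d=vision.read_camera(n); cv2.imwrite(f"pics/{n}0.png",d["frame"][:,:,::-1])
    print(n,np.round(d["intrinsics"],1).tolist(),np.round(d["view"],3).tolist())
    np.savez(f"{n}0.npz",**d)
o=get_obs(); print(o)
E
```

```text
pics
scene [[409.4, 0.0, 324.0], [0.0, 409.4, 202.0], [0.0, 0.0, 1.0]] [[-0.844, 0.536, -0.014, 0.57], [0.421, 0.648, -0.634, -0.191], [-0.331, -0.541, -0.773, 1.289], [0.0, 0.0, 0.0, 1.0]]
side [[389.6, 0.0, 323.6], [0.0, 389.6, 200.0], [0.0, 0.0, 1.0]] [[0.996, -0.086, 0.023, -0.655], [-0.032, -0.581, -0.813, 0.075], [0.083, 0.809, -0.582, 0.923], [0.0, 0.0, 0.0, 1.0]]
wrist [[309.7, 0.0, 315.4], [0.0, 309.7, 200.6], [0.0, 0.0, 1.0]] [[1.0, 0.0, -0.001, -0.624], [0.001, -0.945, 0.328, -0.042], [-0.001, -0.328, -0.945, 0.38], [0.0, 0.0, 0.0, 1.0]]
{'time_s': 0.15, 'joint_pos': array([-2.43249456e-03,  3.53514676e-01,  1.63395612e+00,  1.34908050e-05,
        1.15518888e+00, -2.38782423e-03]), 'joint_vel': array([ 2.41221198e-03, -1.76873237e-03,  1.10833193e-04, -8.18904606e-05,
       -4.12042072e-04, -4.42074499e-04]), 'joint_efforts': array([-7.39769093e-04, -6.05638933e+01, -3.42338884e+01, -2.29960733e-05,
        6.16452831e-03, -4.00942213e-05]), 'position': array([ 6.24660381e-01, -1.54616228e-05,  2.47721199e-01]), 'orientation': array([ 7.07124402e-01,  7.07088959e-01, -3.71965320e-04, -3.82509055e-04]), 'wrist_force': array([ 0.37260017,  0.38598377, -0.21582588]), 'ft_torque': array([-0.03009377, -0.02228228,  0.01509053]), 'grip_force': 0.0, 'gripper_width': 0.0854547753836462}
```

View pics/scene0.png

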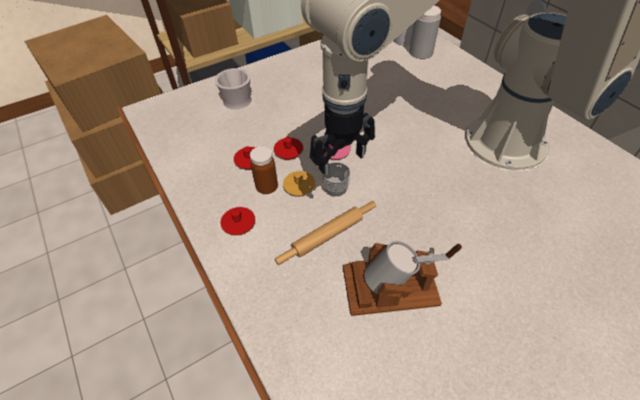

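View pics/side0.png

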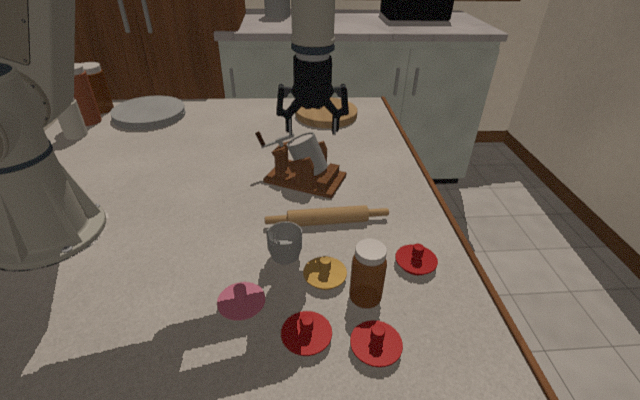

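```bash
python3 - <<'E'
import cv2, numpy as np
s=cv2.imread("pics/scene0.png"); d=cv2.imread("pics/side0.png")
c=lambda im,x,y,w,h,W,H:cv2.resize(im[y:y+h,x:x+w],(W,H),interpolation=cv2.INTER_CUBIC)
top=np.hstack([c(s,335,230,133,100,400,300),c(d,245,110,133,100,400,300)])
bot=np.hstack([c(s,225,130,133,100,400,300),c(d,255,205,133,100,400,300)])
cv2.imwrite("pics/crop1.png",np.vstack([top,bot]))
E
```

```text
(no output)
```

View pics/crop1.png

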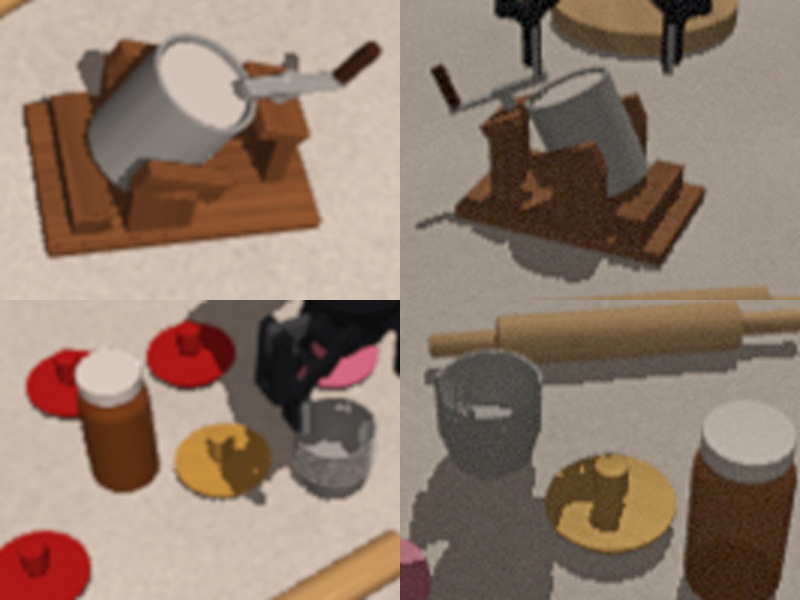

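Scene crop: the brass lid sits at scene (298,183) / side (325,272). The look-alikes are three red lids, at scene (247,157), (288,148) and (238,220), and a pink one at (342,150). Only the gold one is brass, and the crop confirms it. The canister's mouth is at scene (403,258) / side (301,139), with the catch nose over its lower edge. The dark pin is at scene (453,251) / side (260,139).

```bash
cat > h.py <<'E'
import numpy as np, cv2
from scipy.optimize import least_squares
from scipy.spatial.transform import Rotation as R
def ray(d,p):
    K=d["intrinsics"];V=d["view"];q=np.array([(p[0]-K[0,2])/K[0,0],(p[1]-K[1,2])/K[1,1]])
    if "fish" in d:
        r=np.hypot(*q); v=np.r_[q/r*np.sin(r),np.cos(r)]
    else: v=np.r_[q,1.]
    Rt=V[:3,:3]; o=-Rt.T@V[:3,3]; v=Rt.T@v; return o,v/np.linalg.norm(v)
def onz(d,p,z):
    o,v=ray(d,p); return o+v*(z-o[2])/v[2]
def tri(*dp):
    A=np.zeros((3,3));b=np.zeros(3);rs=[ray(d,p) for d,p in dp]
    for o,v in rs: M=np.eye(3)-np.outer(v,v);A+=M;b+=M@o
    X=np.linalg.solve(A,b); return X,[np.linalg.norm(np.cross(X-o,v)) for o,v in rs]
def fish(d): d=dict(d); d["fish"]=1; return d
E
python3 - <<'E'
from h import *
np.set_printoptions(precision=4,suppress=True)
S=dict(np.load("scene0.npz"));D=dict(np.load("side0.npz"));W=fish(np.load("wrist0.npz"))
for n,d in (("S",S),("D",D),("W",W)):
    hsv=cv2.cvtColor(d["frame"],cv2.COLOR_RGB2HSV)
    m=cv2.inRange(hsv,(14,130,50),(30,255,255))
    m=cv2.morphologyEx(m,cv2.MORPH_CLOSE,np.ones((3,3)))
    for c in sorted(cv2.findContours(m,0,1)[0],key=cv2.contourArea)[::-1][:3]:
        if cv2.contourArea(c)>100:
            e=cv2.fitEllipse(cv2.convexHull(c)); print(n,cv2.contourArea(c),e[0],e[1],onz(d,e[0],.02))
sc=lambda x,y:(335+x/3.0075,230+y/3)
sd=lambda x,y:(245+x/3.0075,110+y/3)
sl=lambda x,y:(225+x/3.0075,130+y/3)
dl=lambda x,y:(255+x/3.0075,205+y/3)
print("mouth",tri((S,sc(206,84)),(D,sd(170,87))))
print("pinTop",tri((S,sc(374,46)),(D,sd(40,70))))
print("pinBot",tri((S,sc(338,79)),(D,sd(54,107))))
print("board",[onz(S,sc(*p),.015) for p in((24,104),(47,250),(319,217))],onz(D,sd(304,188),.015),onz(D,sd(258,262),.015),onz(D,sd(57,213),.015))
print("jar top",tri((S,sl(110,370-300)),(D,dl(348,432-300))))
print("katori",tri((S,sl(340,425-300)),(D,dl(90,375-300))))
E
```

```text
S 13899.0 (102.52933502197266, 107.20484924316406) (120.39861297607422, 220.7891082763672) [ 1.0277 -0.8527  0.02  ]
S 2974.0 (201.0960235595703, 20.71367645263672) (63.20817565917969, 86.39095306396484) [ 0.5211 -1.2337  0.02  ]
S 1182.5 (324.7261047363281, 232.33651733398438) (16.202985763549805, 116.44866943359375) [ 0.6711 -0.0019  0.02  ]
D 12536.5 (158.01565551757812, 25.51321792602539) (172.07107543945312, 217.8434295654297) [-0.2734  2.1246  0.02  ]
D 1307.0 (297.5150146484375, 169.77529907226562) (44.05300521850586, 98.31629180908203) [0.5991 0.2203 0.02  ]
D 1053.5 (367.4622497558594, 281.4680480957031) (38.061283111572266, 53.05899429321289) [ 0.727  -0.2231  0.02  ]
W 2429.5 (326.9521789550781, 298.3493347167969) (50.2108268737793, 63.36325454711914) [ 0.6404 -0.1829  0.02  ]
W 1509.5 (378.3271179199219, 331.8599548339844) (46.20919418334961, 54.05633544921875) [ 0.7215 -0.2523  0.02  ]
W 227.5 (246.50762939453125, 12.2298583984375) (30.244173049926758, 45.07753372192383) [0.5464 0.1872 0.02  ]
mouth (array([0.6082, 0.2101, 0.1262]), [np.float64(0.0035674540531553975), np.float64(0.003567454053155587)])
pinTop (array([0.4875, 0.2516, 0.1266]), [np.float64(0.005010526443837184), np.float64(0.005010526443837106)])
pinBot (array([0.5013, 0.2453, 0.0887]), [np.float64(0.0013832659549615747), np.float64(0.0013832659549617608)])
board [array([0.6835, 0.1003, 0.015 ]), array([0.7393, 0.2134, 0.015 ]), array([0.5513, 0.3028, 0.015 ])] [0.7406 0.2054 0.015 ] [0.6832 0.083  0.015 ] [0.5033 0.1724 0.015 ]
jar top (array([ 0.7171, -0.2434,  0.1291]), [np.float64(0.002513229022516729), np.float64(0.0025132290225166752)])
katori (array([ 0.5588, -0.1171,  0.0773]), [np.float64(0.004156869614775323), np.float64(0.0041568696147751116)])
```

View pics/wrist0.png

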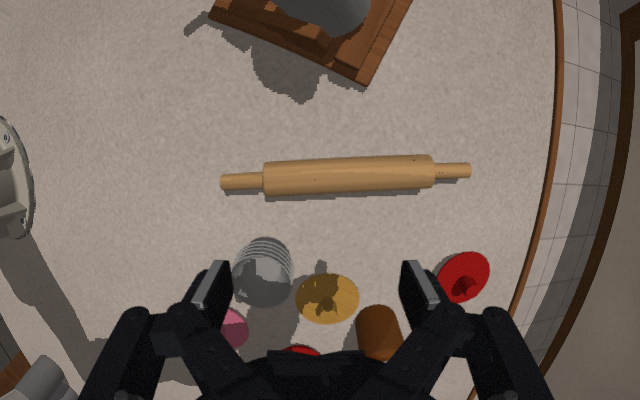

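Wrist view: brass lid at (327,298), between the katoris at (263,270) and the jar at (380,335). I'll close the fingers at right angles to that line. The catch looks slightly open, at about 0.25 rad, so I'm going close over the canister to check.

```bash
cat >> h.py <<'E'
def can(o,yaw):
    s=np.array([np.cos(yaw),np.sin(yaw),0]);z=np.array([0,0,1.]);t=np.radians(25)
    zc=-np.sin(t)*s+np.cos(t)*z; xc=np.cos(t)*s+np.sin(t)*z
    return np.array(o),np.c_[xc,np.cross(zc,xc),zc]
def tool(C,b):   # tool z=-z_can, tool x at angle b from x_can towards y_can
    x=C[:,0]*np.cos(b)+C[:,1]*np.sin(b); z=-C[:,2]
    return R.from_matrix(np.c_[x,np.cross(z,x),z]).as_quat()
def proj(d,X):
    q=d["view"][:3,:3]@X+d["view"][:3,3];K=d["intrinsics"]
    if "fish" in d:
        r=np.hypot(q[0],q[1]);th=np.arctan2(r,q[2]);u=q[:2]/max(r,1e-9)*th
    else: u=q[:2]/q[2]
    return u*K[0,0]+K[:2,2]
E
python3 - <<'E'
from h import *
from workcell import bot, hand, kinematics, get_obs, vision
O,C=can([.606,.209,.128],np.radians(-25.4))
p=O+C@[-.05,-.01,.13]
print(kinematics.solve_ik(p,tool(C,np.pi/2)))
for b in (0,.3,.6,1,1.5): print(b,kinematics.solve_ik(O+C@[-.11,0,.036],tool(C,b)) )
bot.reach(p,tool(C,np.pi/2))
d=vision.read_camera("wrist"); np.savez("wrist1.npz",**d)
cv2.imwrite("pics/wrist1.png",d["frame"][:,:,::-1]); print(get_obs()["time_s"],get_obs()["position"]-p)
E
```

```text
[ 0.65985748  0.20917867  1.9681924  -0.53535037  0.83231618  1.44233154]
0 None
0.3 [ 0.69550928  0.38449987  2.04102574 -0.69379324  0.64374008  2.95806626]
0.6 [ 0.69550928  0.38449987  2.04102574 -0.69379324  0.64374008  2.65806626]
1 [ 0.69550928  0.38449987  2.04102574 -0.69379324  0.64374008  2.25806626]
1.5 [ 0.69550928  0.38449987  2.04102574 -0.69379324  0.64374008  1.75806626]
1.5 [ 0.00055735 -0.00045513  0.00016731]
```

View pics/wrist1.png

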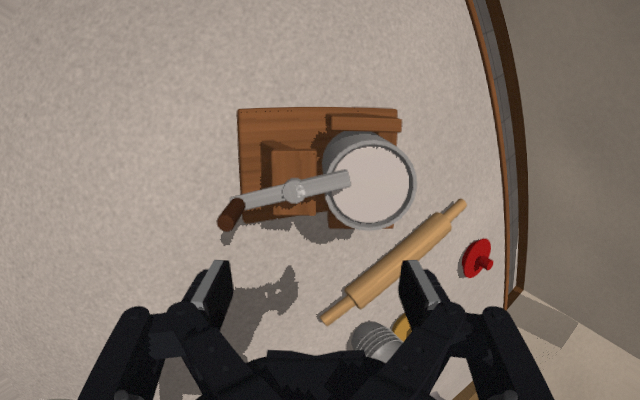

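The wrist view shows the mouth centred near (371,183), the catch pivot at (294,190), the nose tip at (345,180) and the dark pin from (240,200) at its foot to (225,220) at its top. I'll cast these onto the canister's planes.

```bash
python3 - <<'E'
from h import *
np.set_printoptions(precision=4,suppress=True)
W=fish(np.load("wrist1.npz"));f=W["frame"]
O,C=can([.606,.209,.128],np.radians(-25.4))
def onp(p,h):
    o,v=ray(W,p);n=C[:,2];t=((O-o)@n+h)/(v@n);return C.T@(o+v*t-O)
hsv=cv2.cvtColor(f,cv2.COLOR_RGB2HSV)
# plate: bright low-sat region in mouth
roi=np.zeros(f.shape[:2],np.uint8);cv2.circle(roi,(371,183),46,255,-1)
m=cv2.inRange(hsv,(0,0,185),(180,60,255))&roi
n,l,s,c=cv2.connectedComponentsWithStats(m);i=l[185,380];print("lab",i,s[i],f[185,380],f[132:150,372].tolist()[::3])
m=(l==i).astype(np.uint8);h=cv2.convexHull(max(cv2.findContours(m,0,1)[0],key=cv2.contourArea))[:,0]
P=np.array([onp(p,-.004) for p in h]);P=P[:,:2]
P=P[P[:,0]>-.015]
r=least_squares(lambda q:np.hypot(P[:,0]-q[0],P[:,1]-q[1])-q[2],[0,0,.035],loss="soft_l1",f_scale=.0005)
print("plate centre in can frame",r.x,np.sqrt(np.mean(r.fun**2)))
for nm,p,hh in [("nose tip mid",(347,180),.010),("arm tail",(246,201),.010),("pivot",(294,190),.02)]: print(nm,onp(p,hh))
pm=cv2.inRange(hsv,(0,60,10),(25,255,110));pm[:,:215]=0;pm[:,247:]=0;pm[:185]=0;pm[235:]=0
ys,xs=np.nonzero(pm);print("pin pix",len(xs),xs.min(),xs.max(),ys.min(),ys.max(),xs.mean(),ys.mean())
print("pin mid",onp((xs.mean(),ys.mean()),.036))
cv2.imwrite("pics/c2.png",np.hstack([cv2.resize(f[120:245,210:340,::-1],(520,500),interpolation=2)]))
for p in [(240,109),(397,109)]: print("board",p,onz(W,p,.015))
for q in [(-.116,0,.013),(-.066-.05*np.cos(.25),-.05*np.sin(.25),.055),(-.066,0,.01),(0,0,0),(0.0415,0,0),(0,.0415,0)]: print(q,proj(W,O+C@q))
E
```

```text
lab 1 [ 334  147   74   74 4007] [190 177 168] [[63, 56, 51], [103, 99, 98], [109, 105, 103], [147, 143, 139], [108, 104, 101], [167, 155, 148]]
plate centre in can frame [-0.002  -0.0009  0.0342] 0.00028863272614695467
nose tip mid [-0.0244  0.0076  0.01  ]
arm tail [-0.1093 -0.0107  0.01  ]
pivot [-0.0673  0.002   0.02  ]
pin pix 657 217 246 185 231 232.26940639269407 213.8158295281583
pin mid [-0.115  -0.0122  0.036 ]
board (240, 109) [0.5531 0.3051 0.015 ]
board (397, 109) [0.7375 0.2149 0.015 ]
(-0.116, 0, 0.013) [236.6338 190.0385]
(np.float64(-0.11444562108553225), np.float64(-0.012370197962726148), 0.055) [226.5605 223.6934]
(-0.066, 0, 0.01) [296.3988 188.7723]
(0, 0, 0) [373.4544 185.5571]
(0.0415, 0, 0) [418.6122 185.9658]
(0, 0.0415, 0) [375.7658 137.9398]
```

View pics/c2.png

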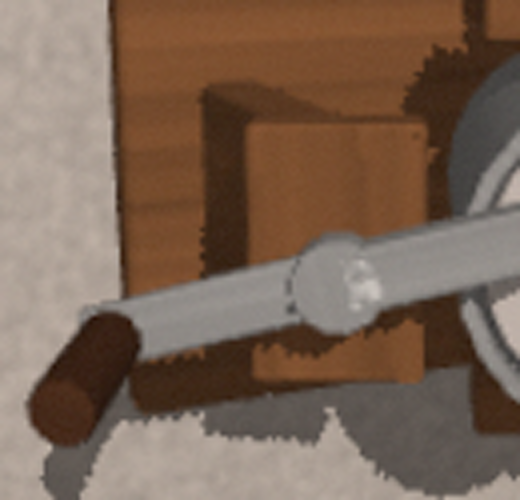

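```bash
cat >> h.py <<'E'
O0,C0=can([.606,.209,.128],np.radians(-25.4))
O,_=can(O0+C0@[-.002,-.0009,0],0); _,C=can(O,np.radians(-25.7))
def pinp(a,h=.036,r=.050): return O+C@[-.066-r*np.cos(a),-r*np.sin(a),h]
def arc(bot,a0,a1,v=.05,off=np.pi):
    n=max(2,int(abs(a1-a0)/.15))
    for a in np.linspace(a0,a1,n+1)[1:]: bot.servo_line(pinp(a),tool(C,a+off),velocity=v)
E
python3 - <<'E'
from h import *
from workcell import bot, hand, kinematics, get_obs, vision
a=.23
hand.move_gripper(.05,40)
bot.reach(pinp(a,.12),tool(C,a+np.pi))
bot.servo_line(pinp(a),velocity=.1)
o=get_obs();print(o["time_s"],o["wrist_force"])
hand.move_gripper(.0,30)
o=get_obs();print(o["time_s"],o["wrist_force"],o["gripper_width"],o["grip_force"])
arc(bot,a,1.5)
o=get_obs();print(o["time_s"],o["wrist_force"],o["gripper_width"],o["grip_force"],o["joint_pos"])
d=vision.read_camera("scene");cv2.imwrite("pics/s2.png",d["frame"][:,:,::-1])
E
```

```text
4.375 [ 0.04058597 -0.48567168  0.72962052]
4.7833 [-3.21516499 -0.56940154  5.73255625] 0.012987648781719489 29.29576724767685
7.25 [-4.50137411 -4.1804361  10.78015796] 0.013225791088190025 29.890918135643005 [ 0.58253856  0.32033134  2.09028839 -0.68689769  0.61167573 -1.49239454]
```

```bash
cat >> h.py <<'E'
def platefit(W,O,C,h=-.004):
    f=W["frame"];c0=proj(W,O+C@[0,0,h]);hsv=cv2.cvtColor(f,cv2.COLOR_RGB2HSV)
    rad=np.linalg.norm(proj(W,O+C@[.04,0,h])-c0)
    roi=np.zeros(f.shape[:2],np.uint8);cv2.circle(roi,tuple(int(i) for i in c0),int(rad*1.05),255,-1)
    v=np.median(hsv[...,2][int(c0[1])-8:int(c0[1])+8,int(c0[0])-8:int(c0[0])+8])
    m=cv2.inRange(hsv,(0,0,int(v*.88)),(180,80,255))&roi
    n,l,s,c=cv2.connectedComponentsWithStats(m);i=l[int(c0[1]),int(c0[0])]
    H=cv2.convexHull(max(cv2.findContours((l==i).astype(np.uint8),0,1)[0],key=cv2.contourArea))[:,0]
    P=[]
    for p in H:
        o,v=ray(W,p);t=((O-o)@C[:,2]+h)/(v@C[:,2]);P.append(C.T@(o+v*t-O))
    P=np.array(P)
    r=least_squares(lambda q:np.hypot(P[:,0]-q[0],P[:,1]-q[1])-q[2],[0,0,.035],loss="soft_l1",f_scale=.0005)
    return r.x,np.sqrt(np.mean(r.fun**2))
E
python3 - <<'E'
from h import *
from workcell import bot, hand, kinematics, get_obs, vision
np.set_printoptions(precision=4,suppress=True)
hand.move_gripper(.05)
bot.servo_line(pinp(1.5,.11),velocity=.15)
W=fish(vision.read_camera("wrist"));np.savez("wrist2.npz",**W);print(get_obs()["time_s"],platefit(W,O,C))
W1=fish(np.load("wrist1.npz"));print(platefit(W1,O,C))
cv2.imwrite("pics/wrist2.png",W["frame"][:,:,::-1])
y=np.array([.62,.78,0]);y/=np.linalg.norm(y);z=np.array([0,0,-1.]);q=R.from_matrix(np.c_[np.cross(y,z),y,z]).as_quat()
np.save("qlid.npy",q)
p=np.array([.6404,-.1829,.17])
hand.move_gripper(.06)
bot.reach(p,q)
W=fish(vision.read_camera("wrist"));np.savez("wrist3.npz",**W)
cv2.imwrite("pics/wrist3.png",W["frame"][:,:,::-1])
hsv=cv2.cvtColor(W["frame"],cv2.COLOR_RGB2HSV);m=cv2.inRange(hsv,(14,130,50),(30,255,255))
for c in sorted(cv2.findContours(m,0,1)[0],key=cv2.contourArea)[::-1][:3]:
    e=cv2.fitEllipse(cv2.convexHull(c));print(cv2.contourArea(c),e,onz(W,e[0],.02))
print(get_obs()["time_s"],proj(W,np.array([.6404,-.1829,.054])))
cv2.imwrite("pics/w23.png",np.vstack([cv2.imread("pics/wrist2.png")[60:340,60:580],cv2.imread("pics/wrist3.png")[60:340,60:580]]))
E
```

```text
8.4333 (array([ 0.0001, -0.0011,  0.0343]), np.float64(0.00024197609884603826))
(array([ 0.0002, -0.    ,  0.0346]), np.float64(0.0002324070153088761))
6797.5 ((310.1466979980469, 191.4624481201172), (91.78833770751953, 96.04288482666016), 94.79044342041016) [ 0.6382 -0.1863  0.02  ]
442.0 ((604.1937866210938, 270.26580810546875), (19.332063674926758, 97.38870239257812), 42.44245529174805) [1.022 0.097 0.02 ]
323.0 ((538.4706420898438, 331.2120361328125), (16.146080017089844, 60.9062385559082), 54.379791259765625) [ 1.0278 -0.0509  0.02  ]
10.3167 [314.3513 203.4209]
```

View pics/w23.png

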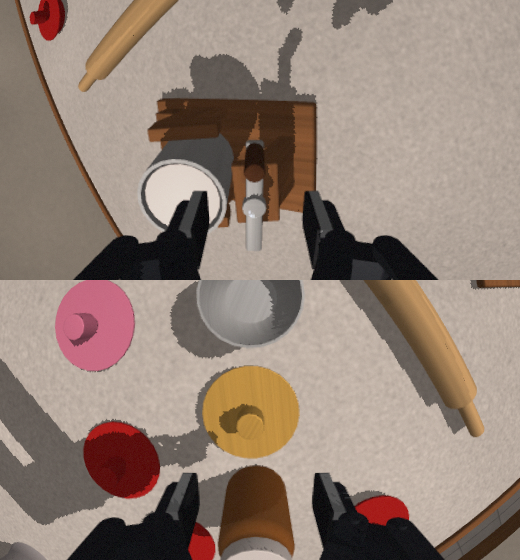

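The top half shows the catch open, lying clear of the mouth, and the mouth fits agree within 1 mm. In the bottom half the brass lid's knob top is at about (310,202) in the full frame, with the jar and katoris clear of the finger line. Now I'll grasp it.

```bash
cat >> h.py <<'E'
def lidfit(W,pos,quat,depth):
    "flange circle in the tool frame on plane z=depth"
    T=R.from_quat(quat).as_matrix();hsv=cv2.cvtColor(W["frame"],cv2.COLOR_RGB2HSV)
    m=cv2.inRange(hsv,(14,110,40),(32,255,255));c0=proj(W,pos+T@[0,0,depth])
    roi=np.zeros_like(m);cv2.circle(roi,tuple(int(i) for i in c0),100,255,-1);m&=roi
    n,l,s,c=cv2.connectedComponentsWithStats(m);i=1+np.argmax(s[1:,4])
    H=np.vstack(cv2.findContours((l==i).astype(np.uint8),0,1)[0])
    H=cv2.convexHull(H)[:,0];P=[]
    for p in H:
        o,v=ray(W,p);t=((pos-o)@T[:,2]+depth)/(v@T[:,2]);P.append(T.T@(o+v*t-pos))
    P=np.array(P)
    r=least_squares(lambda q:np.hypot(P[:,0]-q[0],P[:,1]-q[1])-q[2],[0,0,.046],loss="soft_l1",f_scale=.0005)
    return r.x,np.sqrt(np.mean(r.fun**2)),len(P),s[i]
E
python3 - <<'E'
from h import *
from workcell import bot, hand, kinematics, get_obs, vision
np.set_printoptions(precision=4,suppress=True)
W=fish(np.load("wrist3.npz"));print(onz(W,(310.5,202),.054))
q=np.load("qlid.npy");p=np.array([.6385,-.1855,.044])
bot.servo_line(p,velocity=.12)
print(get_obs()["wrist_force"])
hand.move_gripper(0,50)
o=get_obs();print(o["time_s"],o["wrist_force"],o["gripper_width"],o["grip_force"])
W=fish(vision.read_camera("wrist"));print(lidfit(W,o["position"],o["orientation"],.024))
bot.servo_line(p+[0,0,.15],velocity=.15)
o=get_obs();print(o["time_s"],o["wrist_force"],o["gripper_width"],o["grip_force"])
W=fish(vision.read_camera("wrist"));print(lidfit(W,o["position"],o["orientation"],.024))
cv2.imwrite("pics/w4.png",W["frame"][:,:,::-1])
E
```

```text
[ 0.6375 -0.1846  0.054 ]
[ 0.9257 -0.2453  0.4603]
11.9417 [-0.8829  0.3787  6.5898] 0.02271779828993415 48.959675431251526
(array([-0.0011, -0.0002,  0.0449]), np.float64(0.00087167297597856), 40, array([  236,   181,   160,   147, 14048], dtype=int32))
13.1417 [ 0.3703 -1.2037 -2.2712] 0.02257859953432507 48.96965503692627
(array([-0.0012, -0.0001,  0.0449]), np.float64(0.00015189911837767733), 43, array([  236,   182,   160,   140, 13987], dtype=int32))
```

View pics/w4.png

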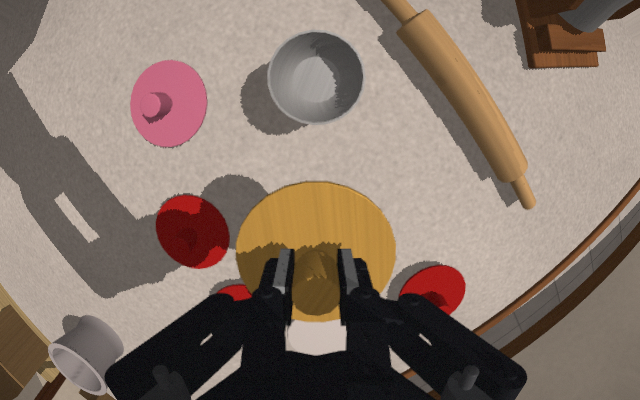

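Picture: the lid is held square by its knob, with its flange centred at about (316,250), 1 mm off the TCP. Next is the carry to the mouth and the insertion, with force watched.

```bash
cat >> h.py <<'E'
def seatp(h,dx=0,dy=0,off=-.001):
    return O+C@[dx+off,dy-.0004,h]   # b=pi: tool x = -x_can, lid is at tool x=off -> TCP shifts by +off*x_tool...
E
sed -i 's/return O+C@\[dx+off,dy-.0004,h\].*/return O+C@[dx+off,dy-.0004,h]  # b=pi: lid centre sits at +.001 x_can from the TCP/' h.py
python3 - <<'E'
from h import *
from workcell import bot, hand, kinematics, get_obs, vision
np.set_printoptions(precision=4,suppress=True)
hand.move_gripper(0,80)
q=tool(C,np.pi)
bot.reach(seatp(.16),q)
bot.servo_line(seatp(.054),velocity=.12)
o=get_obs();f0=o["wrist_force"];print(o["time_s"],C.T@f0)
W=fish(vision.read_camera("wrist"));print(lidfit(W,o["position"],o["orientation"],.024))
cv2.imwrite("pics/w5.png",W["frame"][:,:,::-1])
d=vision.read_camera("side");e=vision.read_camera("scene")
c=lambda im,x,y:cv2.resize(im[y:y+120,x:x+160,::-1],(400,300),interpolation=2)
cv2.imwrite("pics/s5.png",np.vstack([np.hstack([c(d["frame"],220,70),c(e["frame"],320,180)]),cv2.resize(W["frame"][100:400,:,::-1],(800,300*800//640))[:300]]))
E
```

```text
16.0667 [-0.747   0.0145 -1.6173]
(array([-0.0009, -0.0012,  0.0458]), np.float64(0.004620654564371867), 41, array([  215,   181,   181,   142, 14960], dtype=int32))
```

View pics/s5.png

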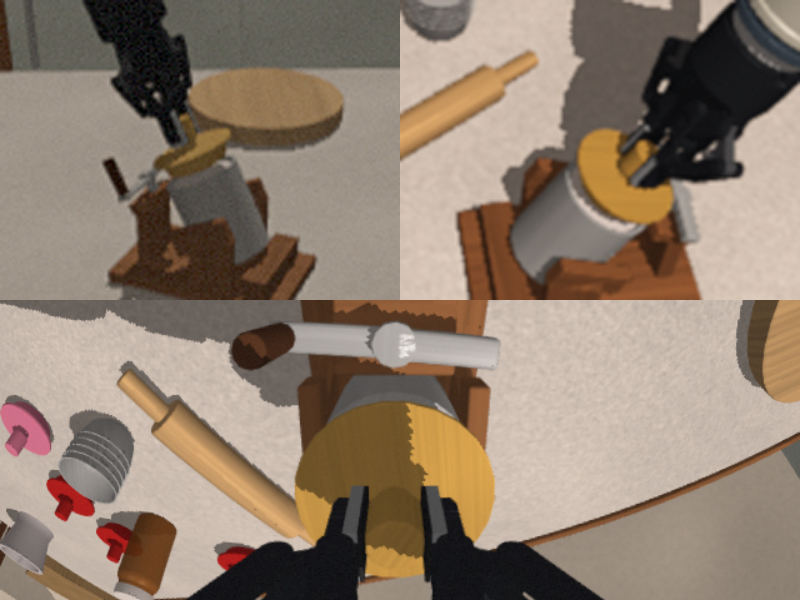

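The three views show the lid square above the mouth and concentric, with the catch fully aside. Pushing in now.

```bash
python3 - <<'E'
from h import *
from workcell import bot, hand, kinematics, get_obs, vision
np.set_printoptions(precision=4,suppress=True)
f0=get_obs()["wrist_force"]
for h in [.046,.042,.039,.036,.033,.031,.029,.0275,.0265,.0255,.0245,.0235]:
    bot.servo_line(seatp(h),velocity=.04)
    o=get_obs();f=C.T@(o["wrist_force"]-f0);x=C.T@(o["position"]-O);print(h,x,f)
    if f[2]>32 or np.hypot(*f[:2])>20: break
print(o["time_s"])
E
```

```text
0.046 [-0.0012 -0.0006  0.0457] [ 1.021  -0.4231  0.4558]
0.042 [-0.0011 -0.0006  0.0417] [ 1.0514 -1.1388 -0.3008]
0.039 [-0.0009 -0.0003  0.039 ] [ 1.1662 -0.2441  1.4076]
0.036 [-0.0009 -0.0003  0.036 ] [1.4514 0.0902 1.3032]
0.033 [-0.0009 -0.0003  0.0329] [ 1.352  -0.1337  3.2641]
0.031 [-0.0009 -0.0003  0.031 ] [0.9638 1.0582 3.4758]
0.029 [-0.0009 -0.0003  0.0293] [ 0.0511 -0.1952 10.0816]
0.0275 [-0.0009 -0.0002  0.0292] [-5.1699 -4.7702 30.2954]
0.0265 [-0.0009 -0.0002  0.0291] [-7.5168 -7.9713 42.6859]
18.5667
```

```bash
python3 - <<'E'
from h import *
from workcell import bot, hand, kinematics, get_obs, vision
np.set_printoptions(precision=4,suppress=True)
bot.servo_line(seatp(.029),velocity=.04)
hand.move_gripper(.05)
bot.servo_line(seatp(.13),velocity=.15)
o=get_obs();print(o["time_s"],o["wrist_force"])
W=fish(vision.read_camera("wrist"))
T=R.from_quat(o["orientation"]).as_matrix();dep=(T.T@(O+C@[0,0,.004]-o["position"]))[2]
x,*r=lidfit(W,o["position"],o["orientation"],dep);print(x,r,"lid centre in can:",C.T@(o["position"]+T@[x[0],x[1],dep]-O))
d=vision.read_camera("side");e=vision.read_camera("scene")
c=lambda im,x,y,w=100,h=75:cv2.resize(im[y:y+h,x:x+w,::-1],(400,300),interpolation=2)
cv2.imwrite("pics/s6.png",np.vstack([np.hstack([c(d["frame"],250,110),c(e["frame"],350,220)]),cv2.resize(W["frame"][100:340,:,::-1],(800,300))]))
E
```

```text
20.025 [ 0.3065 -0.6648 -0.6339]
[-0.0016  0.0006  0.0459] [np.float64(0.0009969783212763845), 39, array([ 262,  149,  108,  100, 8399], dtype=int32)] lid centre in can: [ 0.0002 -0.0002  0.004 ]
```

View pics/s6.png

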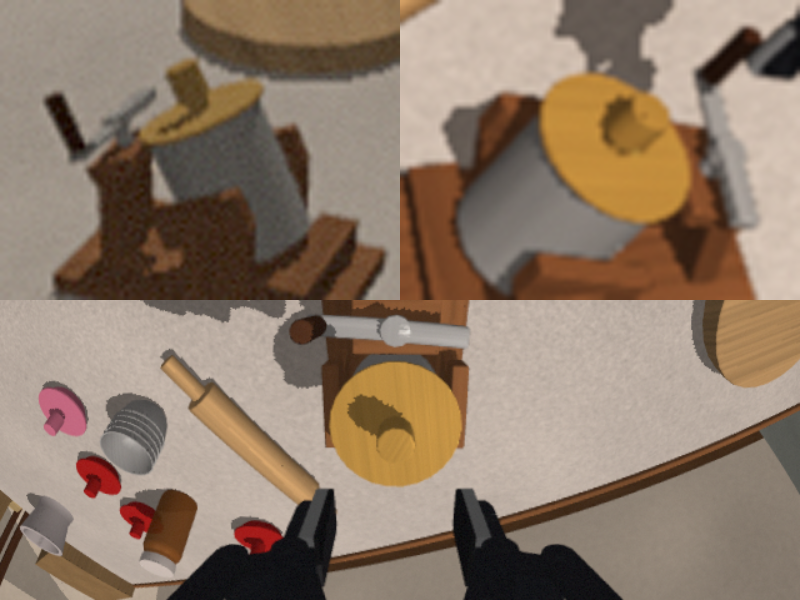

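The lid is flush, with its centre within 0.3 mm of the axis, and the catch is at about 1.5 rad. Closing the catch.

```bash
python3 - <<'E'
from h import *
from workcell import bot, hand, kinematics, get_obs, vision
np.set_printoptions(precision=4,suppress=True)
bot.reach(pinp(1.5,.12),tool(C,1.5+np.pi))
bot.servo_line(pinp(1.5),velocity=.1)
print(C.T@get_obs()["wrist_force"])
hand.move_gripper(0,30)
o=get_obs();print(o["time_s"],C.T@o["wrist_force"],o["gripper_width"])
arc(bot,1.5,.75);print(C.T@get_obs()["wrist_force"])
arc(bot,.75,.1);print(C.T@get_obs()["wrist_force"])
for a in (.05,.02,0,-.02,-.04,-.06):
    bot.servo_line(pinp(a),tool(C,a+np.pi),velocity=.04)
    o=get_obs();f=C.T@o["wrist_force"];print(a,f,(C.T@(o["position"]-O)))
    if abs(f[1])>15: break
print(o["time_s"],o["gripper_width"])
E
```

```text
[ 0.968  -0.3994 -0.0799]
22.8083 [-0.2226 -1.319   6.2644] 0.013186642152311072
[0.3068 0.8367 4.0207]
[7.1783 1.0321 3.0551]
0.05 [7.4413 1.5036 2.5992] [-0.1147 -0.002   0.0363]
0.02 [7.4152 0.3999 3.9825] [-0.1148 -0.0007  0.0363]
0 [ 6.9954 -0.4373  3.4163] [-0.1148  0.0001  0.0363]
-0.02 [ 8.3651 -2.9703  6.0533] [-0.1148  0.0004  0.0362]
-0.04 [ 6.9704 -6.6316  7.6995] [-0.1151  0.0005  0.0361]
-0.06 [ 8.6365 -7.8675 10.2118] [-0.1151  0.0006  0.0361]
27.075 0.013325611088889374
```

```bash
python3 - <<'E'
from h import *
from workcell import bot, hand, kinematics, get_obs, vision, hand_in
np.set_printoptions(precision=4,suppress=True)
bot.servo_line(pinp(0),tool(C,np.pi),velocity=.04)
hand.move_gripper(.05)
bot.servo_line(pinp(0,.13),velocity=.15)
bot.reach(O0+C0@[-.05,-.01,.16],tool(C0,np.pi/2))
o=get_obs();print(o["time_s"],o["wrist_force"])
W=fish(vision.read_camera("wrist"));f=W["frame"]
hsv=cv2.cvtColor(f,cv2.COLOR_RGB2HSV);c0=proj(W,pinp(0));print(c0)
roi=np.zeros(f.shape[:2],np.uint8);cv2.circle(roi,tuple(int(i) for i in c0),22,255,-1)
m=cv2.inRange(hsv,(0,60,10),(25,255,110))&roi
n,l,s,c=cv2.connectedComponentsWithStats(m);i=1+np.argmax(s[1:,4]);v=ray(W,c[i])
t=((O-v[0])@C[:,2]+.036)/(v[1]@C[:,2]);x=C.T@(v[0]+v[1]*t-O);print(s[i],c[i],"pin",x,"a",np.arctan2(-x[1],-x[0]-.066))
T=R.from_quat(o["orientation"]).as_matrix();dep=(T.T@(O+C@[0,0,.004]-o["position"]))[2]
x,*r=lidfit(W,o["position"],o["orientation"],dep);print(x,r[0],"lid",C.T@(o["position"]+T@[x[0],x[1],dep]-O))
E
```

```text
29.7917 [ 0.0905 -0.0922 -0.8158]
[237.1553 187.5926]
[225 175  34  32 533] [240.06   190.5347] pin [-0.1136 -0.0026  0.036 ] a 0.05516401679911217
[0.0097 0.0489 0.0458] 0.0004212879565783289 lid [0.0004 0.0002 0.004 ]
```

```bash
python3 -c "
from workcell import hand_in; print(hand_in())"
```

```text
the job is handed in; nothing more can be done
None
```

Job handed in at about 30 s, no verdict returned: lid measured centred within 0.5 mm and pressed to the rim, catch turned to its stop (about 0.05 rad by camera) and released, arm clear; I did not re-measure the jar, katoris and rolling pin at the end.

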